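Wind the slide tray under the microscope

TASK

Grip the black sleeve of the crank at the end of the microscope's slide bed and, keeping hold of the sleeve all the way, wind the crank counter-clockwise (seen from above) until the middle of the slide tray is under the objective, so that the tray's pointer stands opposite the fixed pointer on the bed. Then let go with the tray left there, and leave the similar crank of the separate label-roll winder alone.

Things in the scene. Friction and masses are not known exactly. Their poses are not given: they have to be found in the camera images.
- feeder: Fixed white microscope on a dark steel bed 200 x 550 mm. Origin at table height on the crank's upright axis; +y runs along the bed to the microscope, +z up. Gearbox under the crank 100 mm square; the crank arm's top is 110 mm above the table. The objective and the fixed pointer blade on the bed's +x edge stand at y = 250 mm; the white head starts at y = 195 mm, up to 460 mm tall.
- crank_sleeve_mid (a point): Centre, half-way up, of the feeder crank's black upright grip sleeve: 26 mm diameter, 58 mm tall, centre 141 mm above the table and 60 mm from the crank axis, thin steel cap on top (to 174 mm). It spins freely on its pin, so a gripper need not turn as it goes round; about 3 N at the sleeve turn the crank.
- crank (a joint): Angle of the feeder's crank, rad, 0 to 6.8 between stops, growing counter-clockwise seen from above. At angle q the arm points q from the feeder's +x axis towards its +y axis, and the tray's middle is at y = 110 mm + 24 mm x q in the feeder's frame: under the objective at 5.83. The crank stays where it is left.
- tray_mid (a point): Centre of the top of the aluminium slide tray (110 mm across the bed, 120 mm along it, four glass slides on it, top 74 mm above the table). The crank drives it along the bed, towards the objective when wound counter-clockwise, 24 mm per rad. A small steel pointer sticks out of the middle of its +x edge.
- objective_tip (a point): Lower end of the microscope's long steel objective (26 mm diameter, pointing straight down), 118 mm above the table, on the bed's middle line and level along the bed with the fixed pointer; the tray's middle must come to lie below it.
- winder_crank_sleeve_mid (a point): Centre of the black sleeve of the other crank, to be left alone: same sleeve, but on a shorter 42 mm arm on top of a separate drum with a paper label roll (120 mm diameter, 79 mm tall); sleeve top with its cap 168 mm above the table.

How it is judged (in metres and radians):
On the way, in this order (a step that is already met when the one before it is completed fails the run):
1. the crank's sleeve is gripped between the fingers before winding (contact force between the fingers and crank_sleeve above 1 N and horizontal distance between the grasp point and crank_sleeve_mid below 0.014 m), for 0.1 s.
2. with the sleeve held, the crank has brought the tray to within about 35 mm of its place (value of joint crank above 4.4 rad and contact force between the fingers and crank_sleeve above 1 N and horizontal distance between the grasp point and crank_sleeve_mid below 0.018 m), for 0.1 s.
At the end, for the whole second after the job is handed in: The tray's middle is within 12 mm, along the bed, of the objective and fixed pointer, and the crank is at rest (y of tray_mid in the frame of feeder between 0.238 and 0.262 m and velocity of joint crank between -0.05 and 0.05 rad/s); the robot touches nothing.
It fails at once if the crank turns while its sleeve is not in the gripper ((velocity of joint crank above 0.4 rad/s or velocity of joint crank below -0.4 rad/s) and horizontal distance between the grasp point and crank_sleeve_mid above 0.03 m).
It fails at once if the label winder's crank is turned (sleeve moved more than 15 mm) (distance of winder_crank_sleeve_mid from where it was at the start of the episode above 0.015 m).
It also fails if it takes over 38 s, if anything falls off the work surface, if the arm or the gripper's body presses on something with over 40 N, if the wrist force passes 120 N, or if a joint passes its speed limit or range.

ROBOT

A 6-joint arm with a two-finger parallel gripper is mounted at the origin on the work surface. World frame = base frame: x ahead of the robot, y to its left, z up, the work surface at z = 0. Lengths are in mm, angles in rad, forces in N, time in s.
With the tool pointing down it reaches from about 375 to 900 mm from the base axis. Payload 3.1 kg.
Tool frame: the origin (TCP) lies where the fingers leave the gripper's body, on its centre line; the fingertips stand 73 mm ahead of it and the grasp point (between the pads) lies 54 mm ahead of it (r.tip_extent is the distance from the TCP to the fingertips, in mm); z points along the fingers, y is the direction in which the jaws open and shut (so a half turn about z gives the same grasp; the last joint's range is limited). The gripper opens to 85 mm and grips with 20 to 120 N. Pads are 22 mm wide; open, the fingers measure 114 mm over their backs; the gripper's body (76 mm by 85 mm) begins 54 mm behind the grasp point. The pads swing forward as they close: fully open they stand 13 mm farther back than shut.
Start: joints at [-1.5, 0.527, 1.433, -0, 1.181, -0.178], TCP at [154.531, -605.572, 303.91] pointing down, gripper open.
Joint ranges: [-3.08, 3.08], [-0.75, 2.2], [0.22, 2.44], [-1.43, 4.57], [0, 2.65], [-2.85, 2.85]. Speed limits (rad/s): [2.79, 2.79, 3.14, 3.14, 3.14, 3.14].

INTERFACE

Orientations are given as a unit quaternion [w, x, y, z].
In Python, from workcell import readout, cams, r gives the robot as it stands.
- The arm moves only by the shell command python3 -m crank 'ROWS'. ROWS is JSON, a list of rows, each a list of 3 entries, a list of its own where there are three numbers: the gripper's target within -1 to 1 (fully open at 1, half-way at 0, shut at -1), then the shift along the tool's x, y, z in m, then the turn about the tool's z in rad. A call has 1 to 20 rows; each row shifts and turns the commanded pose from where the row before left it, along the tool's axes as they then stand; what a row does not reach is not made up. A row lasts 1/12 s, in which the tool goes at most 41.7 mm and 7.16 degrees, less where a joint would pass 70% of its speed; a pose out of reach is approached as far as the arm can. A call is refused whole if a number of a shift passes 0.0417 or a number of a turn 0.125, either way. A call with a gripper value outside its range is refused whole. The fingers move at their own pace and stop on an object; the grip force is fixed at half the most. Time passes only in rows, so rows that do not move let the fingers close. It gives the time, the measured TCP pose, the force and the opening at its end, in the units of the state.
- readout.observe(): the state, without advancing time (a new reading comes with each control period).
- cams.capture(name): name is "scene" or "top"; returns a dict with "frame" (384x512x3 uint8, red, green, blue), "z_map" (384x512 float32, mm along the optical axis (not along the pixel's ray), 0 where there is no reading), "fx", "fy", "cx", "cy" (pixels), "extrinsics" (4x4, takes a point from camera to world coordinates). Camera axes: x right, y up, looking along -z (the intrinsics and any distortion apply to the point x, -y, -z); pixel columns grow to the right and rows downward; lengths in mm; the calibration is good to about 2 mm. A picture is of the moment at which its call begins.
- r.finish_job(): hands the job in, once; it reports no verdict.
The state is a dict: "t": time; "joint_positions": joint angles; "joint_velocities": joint speeds; "effort": joint torques, N m; "ee_pos": TCP position; "tcp_rot": TCP orientation; "force": force on the tool from outside, world axes, zero at the start; "moment": the same for the moment, N m; "grip_width": finger opening in mm.
Only numpy, scipy, OpenCV 4.12 (cv2) and the standard library are available. Lean on these libraries where they do the work, as an engineer would, in place of code of your own. Each camera call takes 0.05 s, during which the arm holds its last target.

## Working session

There is one attempt and no reset: what is moved stays moved. The work goes in short steps, Python scripts to look and compute and a shell command to move; the robot and the scene stay as the last step left them, time stands still between calls to the robot, and variables do not carry over. Pictures are saved under pics/ and viewed, and the job is handed in when it is done.

```bash
ls; mkdir -p pics; python3 - <<'E'
from workcell import readout, cams, r
import cv2,numpy as np,pickle
print(readout.observe())
for n in("scene","top"):
    c=cams.capture(n); pickle.dump(c,open(f"pics/{n}0.pkl","wb"))
    cv2.imwrite(f"pics/{n}0.png",c["frame"][:,:,::-1]); print(n,c["fx"],c["cx"],c["cy"],c["extrinsics"], {k:v for k,v in c.items() if k not in("frame","z_map","extrinsics")})
E
```

```text
pics
{'t': 0.0, 'joint_positions': array([-1.49951809e+00,  5.28438624e-01,  1.43388472e+00,  3.55314856e-05,
        1.18140395e+00, -1.78504300e-01]), 'joint_velocities': array([ 0.00131209, -0.00255887,  0.00108475,  0.00076921,  0.0007345 ,
       -0.00035321]), 'effort': array([-2.05546708e-04, -4.42357707e+01, -1.78023702e+01, -3.29150462e-04,
        8.39666318e-03,  5.17661775e-06]), 'ee_pos': array([ 154.48897569, -605.03512956,  302.95596832]), 'tcp_rot': array([-1.06490618e-03,  9.92211495e-01,  1.24560068e-01,  7.35998433e-05]), 'force': array([ 0.20362231,  0.54914029, -0.20028264]), 'moment': array([ 0.01882534,  0.01054885, -0.00617444]), 'grip_width': 84.93168099165176}
scene 431.53957645881275 258.07734496440924 189.85152883375045 [[ 4.64159706e-01 -6.84406275e-01  5.62266679e-01  1.06656035e+03]
 [ 8.85604918e-01  3.47040329e-01 -3.08653429e-01 -4.60522826e+02]
 [ 1.61151306e-02  6.41210620e-01  7.67195700e-01  8.72245387e+02]
 [ 0.00000000e+00  0.00000000e+00  0.00000000e+00  1.00000000e+00]] {'fx': 431.53957645881275, 'fy': 431.53957645881275, 'cx': 258.07734496440924, 'cy': 189.85152883375045}
top 377.20624049707857 254.92099970311062 190.69541654919456 [[ 5.65004161e-05  9.90680058e-01 -1.36209472e-01  3.87832395e+02]
 [-9.99478014e-01  4.45636558e-03  3.19974928e-02 -1.51406700e+02]
 [ 3.23062772e-02  1.36136564e-01  9.90163189e-01  9.87763059e+02]
 [ 0.00000000e+00  0.00000000e+00  0.00000000e+00  1.00000000e+00]] {'fx': 377.20624049707857, 'fy': 377.20624049707857, 'cx': 254.92099970311062, 'cy': 190.69541654919456}
```

View pics/scene0.png

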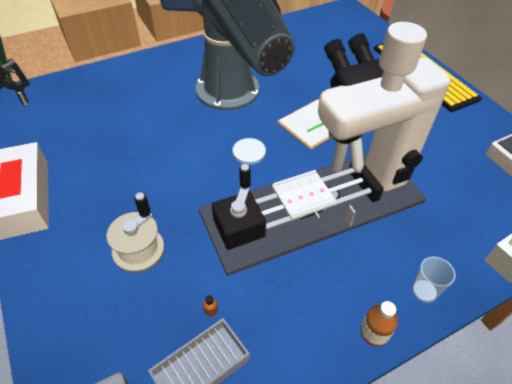

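View pics/top0.png

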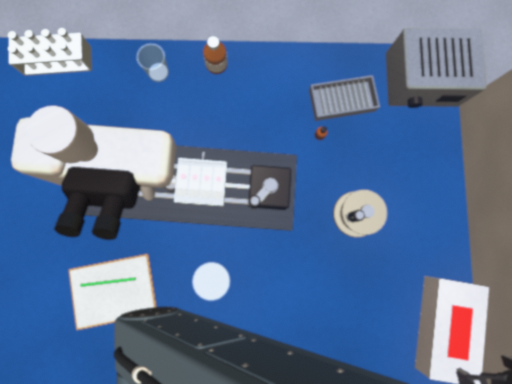

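```bash
python3 - <<'E'
import cv2
a=cv2.imread("pics/scene0.png")[140:260,190:350]; b=cv2.imread("pics/top0.png")[140:240,160:310]
cv2.imwrite("pics/sz.png",cv2.resize(a,None,fx=5,fy=5,interpolation=2)); cv2.imwrite("pics/tz.png",cv2.resize(b,None,fx=5,fy=5,interpolation=2))
E
```

```text
(no output)
```

View pics/sz.png

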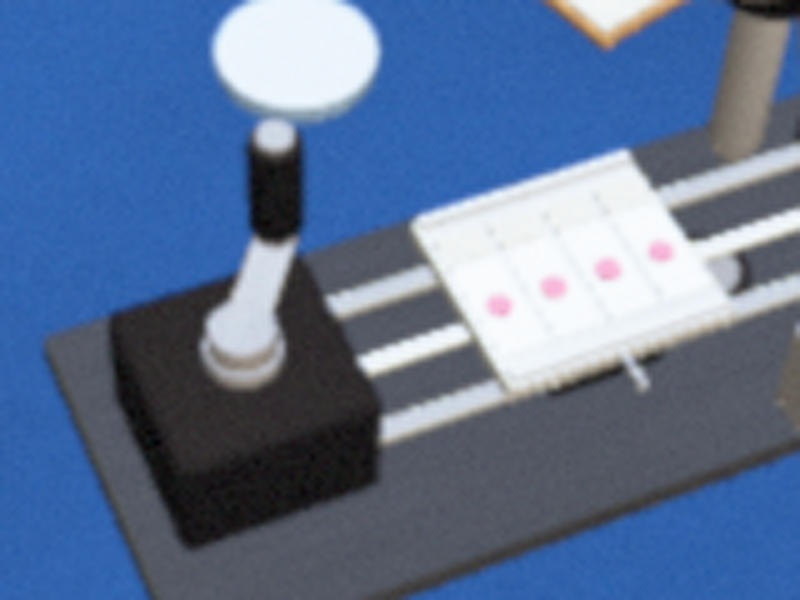

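View pics/tz.png

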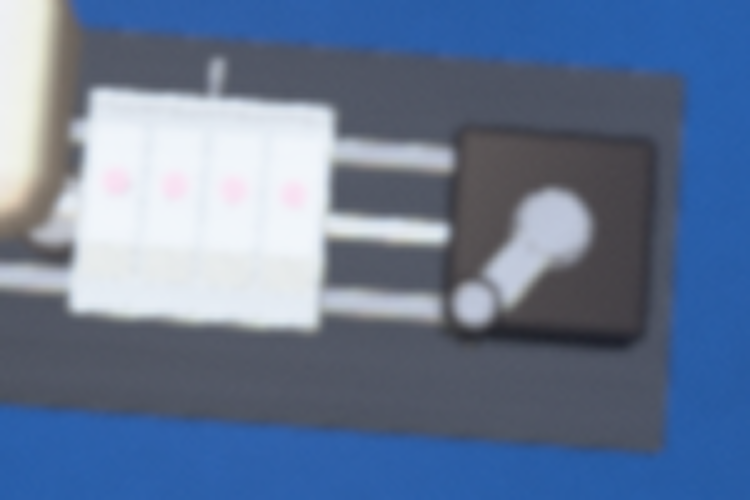

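```bash
cat > h.py <<'E'
import numpy as np,cv2,pickle
def ray(c,u,v,z):
    M=np.array(c["extrinsics"]);d=M[:3,:3]@np.array([(u-c["cx"])/c["fx"],-(v-c["cy"])/c["fy"],-1.]);o=M[:3,3]
    return o+d*(z-o[2])/d[2]
def pz(c,u,v): # depth point
    z=c["z_map"][int(round(v)),int(round(u))]
    M=np.array(c["extrinsics"]);return M[:3,:3]@(z*np.array([(u-c["cx"])/c["fx"],-(v-c["cy"])/c["fy"],-1.]))+M[:3,3]
def two(c1,p1,c2,p2):
    A=[];b=[]
    R=np.zeros((3,3));q=np.zeros(3)
    for c,(u,v) in((c1,p1),(c2,p2)):
        o=np.array(c["extrinsics"])[:3,3];d=ray(c,u,v,0)-o;d/=np.linalg.norm(d);P=np.eye(3)-np.outer(d,d);R+=P;q+=P@o
    return np.linalg.solve(R,q)
E
python3 - <<'E'
from h import *
np.set_printoptions(precision=1,suppress=True)
t=pickle.load(open("pics/top0.pkl","rb"));s=pickle.load(open("pics/scene0.pkl","rb"))
tp=lambda x,y:(160+(x+.5)/5-.5,140+(y+.5)/5-.5); sp=lambda x,y:(190+(x+.5)/5-.5,140+(y+.5)/5-.5)
print("cap top",ray(t,*tp(475,303),174),"scene",ray(s,*sp(276,133),174), two(t,tp(475,303),s,sp(276,133)),pz(t,*tp(475,303)),pz(s,*sp(276,136)))
print("hub",pz(t,*tp(553,227)),pz(s,*sp(242,325)),ray(t,*tp(553,227),116))
bed=[(683,77),(663,450)]
for p in bed: print("bed end",ray(t,*tp(*p),12),pz(t,*tp(p[0]-12,p[1]+(12 if p[1]<200 else -12))))
for p in [(455,127),(655,138),(645,340),(443,325)]: print("gb",ray(t,*tp(*p),95),pz(t,*tp(550+(p[0]-550)*.9,233+(p[1]-233)*.9)))
tr=[(90,90),(335,107),(320,330),(68,312)]
T=[ray(t,*tp(*p),74) for p in tr]
for p in T: print("tray",p)
print("tray mid",np.mean(T,0),"dir y",(T[0]+T[3]-T[1]-T[2])/2,"dir x",(T[0]+T[1]-T[2]-T[3])/2)
# black sleeve of winder: find
for n,c in(("s",s),("t",t)):
    print(n)
print("winder sleeve scene",[pz(s,u,v) for u,v in((140,198),(142,205))],"top",[pz(t,u,v) for u,v in((353,217),(366,210))])
E
```

```text
cap top [ 478.9 -177.   174. ] scene [ 481.3 -174.2  174. ] [ 479.8 -175.4  173.1] [ 478.9 -177.   174. ] [ 480.9 -174.   171.6]
hub [ 522.5 -215.9  108.9] [ 523.7 -213.   107.2] [ 521.4 -215.4  116. ]
bed end [ 618.3 -292.7   12. ] [ 609.8 -285.    20.4]
bed end [ 421.  -279.3   12. ] [ 426.8 -272.1   21.1]
gb [ 573.2 -169.8   95. ] [ 569.5 -174.6   87.2]
gb [ 568.4 -266.6   95. ] [ 565.1 -262.3   87.9]
gb [ 470.3 -260.5   95. ] [ 476.4 -257.2   85.5]
gb [ 477.2 -164.3   95. ] [ 473.8 -167.9  169.1]
tray [594.8   9.4  74. ]
tray [ 587.2 -111.    74. ]
tray [ 476.7 -104.9   74. ]
tray [485.   16.9  74. ]
tray mid [535.9 -47.4  74. ] dir y [  8.  121.1   0. ] dir x [110.2  -6.8   0. ]
s
t
winder sleeve scene [array([ 456.9, -406.6,  165.8]), array([ 461.3, -407.3,  147.4])] top [array([ 443.9, -395.5,  159.6]), array([ 464.5, -444.2,  102.2])]
```

```bash
cat >> h.py <<'E'
from scipy.spatial.transform import Rotation as Ro
def go(x,y,z):
    from workcell import readout
    s=readout.observe();q=s["tcp_rot"];R=Ro.from_quat([q[1],q[2],q[3],q[0]]).as_matrix()
    g=s["ee_pos"]+R[:,2]*54
    print("t",s["t"],"grasp",g.round(1),"F",s["force"].round(1),"w",round(s["grip_width"],1),"tool delta mm",(R.T@(np.array([x,y,z])-g)).round(1))
    return R,g
E
python3 -c "
from h import *
R,g=go(480,-175,200);print(R.round(3))"
```

```text
t 0.1 grasp [ 154.5 -605.   249. ] F [ 0.6  0.1 -0.4] w 85.4 tool delta mm [ 421.7 -336.1   49.8]
[[ 0.969  0.247 -0.   ]
 [ 0.247 -0.969  0.002]
 [ 0.    -0.002 -1.   ]]
```

```bash
python3 -m crank '[[1,[0.021,-0.0168,0],0],[1,[0.021,-0.0168,0],0],[1,[0.021,-0.0168,0],0],[1,[0.021,-0.0168,0],0],[1,[0.021,-0.0168,0],0],[1,[0.021,-0.0168,0],0],[1,[0.021,-0.0168,0],0],[1,[0.021,-0.0168,0],0],[1,[0.021,-0.0168,0],0],[1,[0.021,-0.0168,0],0],[1,[0.021,-0.0168,0],0],[1,[0.021,-0.0168,0],0],[1,[0.021,-0.0168,0],0],[1,[0.021,-0.0168,0],0],[1,[0.021,-0.0168,0],0],[1,[0.021,-0.0168,0],0],[1,[0.021,-0.0168,0],0],[1,[0.021,-0.0168,0],0],[1,[0.021,-0.0168,0],0],[1,[0.021,-0.0168,0],0]]'
python3 - <<'E'
from h import *
from workcell import readout,cams
go(480,-175,200); print(readout.observe()["joint_positions"].round(2))
c=cams.capture("scene");pickle.dump(c,open("pics/s1.pkl","wb"));cv2.imwrite("pics/s1.png",c["frame"][:,:,::-1])
E
```

```text
t: 1.77
ee_pos: [478.9, -174.8, 303.6]
tcp_rot: [-0.0, 0.992, 0.125, -0.0]
force: [0.3, 0.1, -0.3]
grip_width: 85.4
t 1.7667 grasp [ 478.8 -174.8  249.6] F [ 0.3  0.1 -0.3] w 85.4 tool delta mm [ 1.1  0.5 49.6]
[-0.57  0.37  1.72  0.    1.05  0.75]
```

View pics/s1.png

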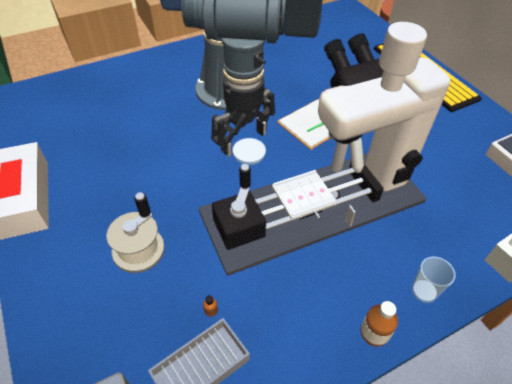

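The picture shows the gripper above the sleeve. The fingertips are at about (220,135) and (268,120), straddling the sleeve column at (244,176). Next I descend and close.

```bash
python3 -m crank '[[1,[0.001,0,0.015],0],[1,[0,0,0.015],0],[1,[0,0,0.015],0],[1,[0,0,0.015],0],[1,[0,0,0.015],0],[1,[0,0,0.015],0],[1,[0,0,0.014],0],[1,[0,0,0],0]]'
python3 - <<'E'
from h import *
from workcell import readout,cams
go(480,-175,145)
c=cams.capture("scene");cv2.imwrite("pics/s2.png",cv2.resize(c["frame"][100:260,170:350,::-1],None,fx=4,fy=4))
c=cams.capture("top");cv2.imwrite("pics/t2.png",cv2.resize(c["frame"][140:260,180:350,::-1],None,fx=4,fy=4))
E
```

```text
t: 2.48
ee_pos: [477.9, -175.2, 197.4]
tcp_rot: [-0.002, 0.992, 0.125, -0.002]
force: [0.5, -0.3, -0.0]
grip_width: 85.6
t 2.4833 grasp [ 477.6 -175.   143.4] F [ 0.5 -0.3 -0. ] w 85.6 tool delta mm [ 2.3  0.6 -1.6]
```

View pics/s2.png

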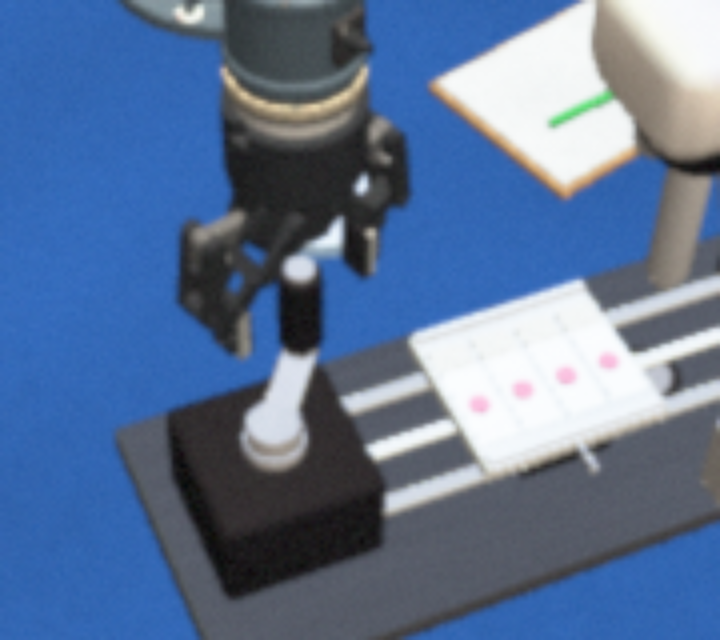

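View pics/t2.png

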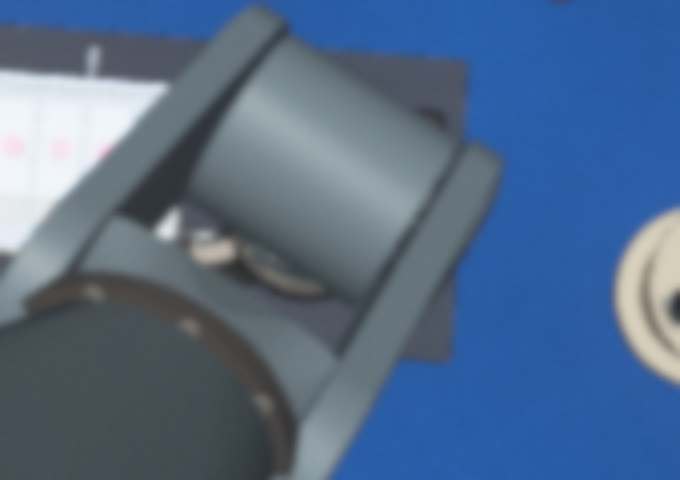

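The scene crop shows the fingertips at about (240,350) and (370,270), with the sleeve at (300,310) midway between them. In the top view the wrist hides the crank. I shift x by +2 mm and close.

```bash
python3 -m crank '[[1,[0.002,0,0],0],[-1,[0,0,0],0],[-1,[0,0,0],0],[-1,[0,0,0],0],[-1,[0,0,0],0],[-1,[0,0,0],0],[-1,[0,0,0],0],[-1,[0,0,0],0],[-1,[0,0,0],0],[-1,[0,0,0],0]]'
python3 - <<'E'
from h import *
from workcell import readout,cams
go(480,-175,145)
c=cams.capture("scene");cv2.imwrite("pics/s3.png",cv2.resize(c["frame"][100:260,170:350,::-1],None,fx=4,fy=4))
E
```

```text
t: 3.42
ee_pos: [481.2, -175.2, 200.4]
tcp_rot: [-0.0, 0.992, 0.125, -0.0]
force: [-1.0, 1.8, 6.3]
grip_width: 25.1
t 3.4167 grasp [ 481.2 -175.2  146.4] F [-1.   1.8  6.3] w 25.1 tool delta mm [-1.1 -0.4  1.4]
```

View pics/s3.png

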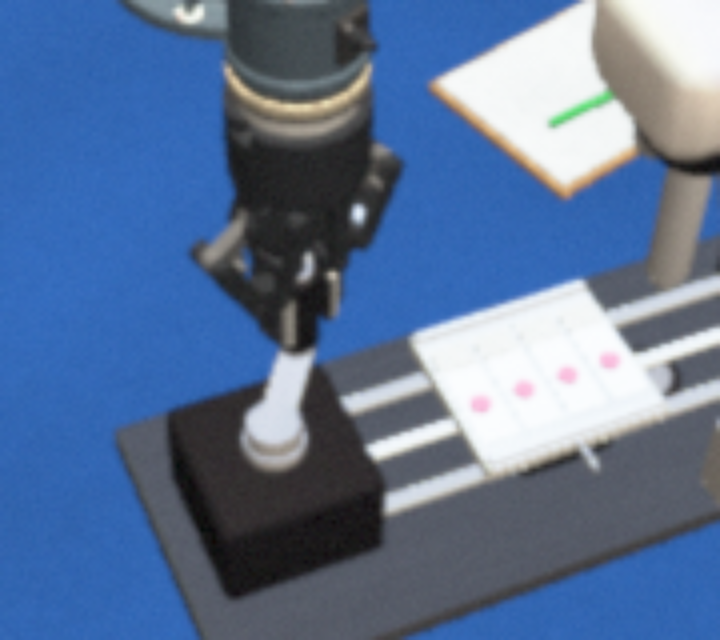

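```bash
cat >> h.py <<'E'
def arc(th0,th1,n,r=60):
    R,g=go(480,-175,145)
    a=np.radians(np.linspace(th0,th1,n+1));P=np.c_[r*np.cos(a),r*np.sin(a),0*a]
    print(np.round(np.diff(P,axis=0)@R,1)[:,:2].tolist())
E
python3 -c "
from h import *
arc(137,330.4,20)"
```

```text
t 3.4667 grasp [ 481.2 -175.2  146.4] F [-2.4  2.   6.3] w 24.5 tool delta mm [-1.1 -0.4  1.4]
[[-8.0, 6.2], [-6.9, 7.4], [-5.5, 8.5], [-4.0, 9.3], [-2.4, 9.8], [-0.7, 10.1], [1.0, 10.1], [2.7, 9.8], [4.3, 9.2], [5.7, 8.3], [7.1, 7.2], [8.2, 6.0], [9.1, 4.5], [9.7, 2.9], [10.0, 1.2], [10.1, -0.5], [9.9, -2.1], [9.4, -3.8], [8.6, -5.3], [7.6, -6.7]]
```

```bash
python3 -m crank '[[-1,[-0.004,0.003,0],0],[-1,[-0.004,0.003,0],0],[-1,[-0.0035,0.0037,0],0],[-1,[-0.0035,0.0037,0],0],[-1,[-0.0028,0.0042,0],0],[-1,[-0.0028,0.0042,0],0],[-1,[-0.002,0.0047,0],0],[-1,[-0.002,0.0047,0],0]]'
python3 - <<'E'
from h import *
R,g=go(480,-175,145)
for c in((522.5,-214.5),(523,-215)):
    d=g[:2]-c; print(np.hypot(*d),np.degrees(np.arctan2(d[1],d[0])))
E
```

```text
t: 4.13
ee_pos: [467.0, -213.1, 200.4]
tcp_rot: [0.001, 0.992, 0.124, 0.002]
force: [8.9, 2.2, 2.1]
grip_width: 24.8
t 4.1333 grasp [ 467.3 -213.2  146.4] F [8.9 2.2 2.1] w 24.8 tool delta mm [ 21.7 -33.9   1.4]
55.23432954568019 178.66694078172966
55.74796428477223 178.1651462360795
```

```bash
python3 - <<'E'
from h import *
from workcell import cams
c=cams.capture("scene");pickle.dump(c,open("pics/s4.pkl","wb"));cv2.imwrite("pics/s4.png",cv2.resize(c["frame"][130:260,190:350,::-1],None,fx=5,fy=5,interpolation=2))
E
```

```text
(no output)
```

View pics/s4.png

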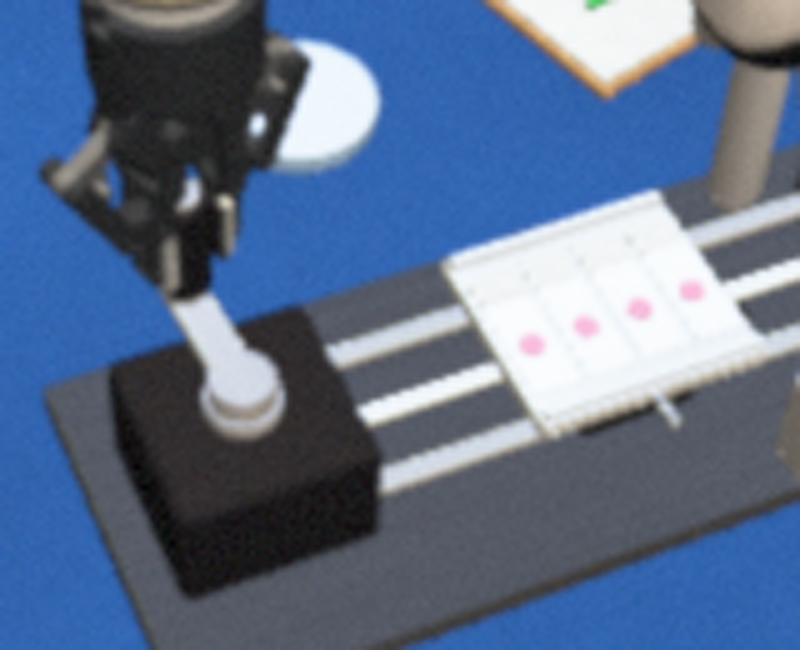

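```bash
python3 -c "
from h import *
arc(179,239,12)"
```

```text
t 4.1833 grasp [ 467.3 -214.2  146.4] F [6.2 0.4 3.2] w 25.1 tool delta mm [ 21.9 -34.9   1.4]
[[-1.2, 5.1], [-0.7, 5.2], [-0.2, 5.2], [0.2, 5.2], [0.7, 5.2], [1.1, 5.1], [1.6, 5.0], [2.0, 4.8], [2.4, 4.7], [2.8, 4.4], [3.2, 4.2], [3.5, 3.9]]
```

```bash
python3 -m crank '[[-1,[-0.0005,0.0051,0],0],[-1,[-0.0004,0.0052,0],0],[-1,[0,0.0052,0],0],[-1,[0.0003,0.0052,0],0],[-1,[0.0007,0.0052,0],0],[-1,[0.0011,0.0051,0],0],[-1,[0.0016,0.005,0],0],[-1,[0.002,0.0048,0],0],[-1,[0.0024,0.0047,0],0],[-1,[0.0028,0.0044,0],0],[-1,[0.0032,0.0042,0],0],[-1,[0.0035,0.0039,0],0]]'
python3 - <<'E'
from h import *
R,g=go(480,-175,145)
for c in((522.5,-214.5),(526,-214)):
    d=g[:2]-c; print(np.hypot(*d),np.degrees(np.arctan2(d[1],d[0])))
E
```

```text
t: 5.18
ee_pos: [495.0, -263.8, 200.3]
tcp_rot: [-0.001, 0.992, 0.125, -0.001]
force: [-0.9, 3.3, 9.2]
grip_width: 24.4
t 5.1833 grasp [ 494.9 -263.7  146.3] F [-0.9  3.3  9.2] w 24.4 tool delta mm [  7.5 -89.7   1.5]
56.46772440836541 -119.30079264144759
58.68383293144138 -122.04295433491548
```

```bash
python3 -c "
from h import *
arc(239,299,12)"
```

```text
t 5.1833 grasp [ 494.9 -263.7  146.3] F [-0.9  3.3  9.2] w 24.4 tool delta mm [  7.5 -89.7   1.5]
[[3.8, 3.6], [4.1, 3.2], [4.4, 2.8], [4.6, 2.4], [4.8, 2.0], [5.0, 1.6], [5.1, 1.2], [5.2, 0.7], [5.2, 0.3], [5.2, -0.2], [5.2, -0.7], [5.1, -1.1]]
```

```bash
python3 -m crank '[[-1,[0.0038,0.0036,0],0],[-1,[0.0041,0.0032,0],0],[-1,[0.0044,0.0028,0],0],[-1,[0.0046,0.0024,0],0],[-1,[0.0048,0.002,0],0],[-1,[0.005,0.0016,0],0],[-1,[0.0051,0.0012,0],0],[-1,[0.0052,0.0007,0],0],[-1,[0.0052,0.0003,0],0],[-1,[0.0052,-0.0002,0],0],[-1,[0.0052,-0.0007,0],0],[-1,[0.0051,-0.0011,0],0]]'
python3 - <<'E'
from h import *
from workcell import cams
R,g=go(480,-175,145)
for c in((522.5,-214.5),(524,-214.5)):
    d=g[:2]-c; print(np.hypot(*d),np.degrees(np.arctan2(d[1],d[0])))
c=cams.capture("scene");pickle.dump(c,open("pics/s5.pkl","wb"));cv2.imwrite("pics/s5.png",cv2.resize(c["frame"][130:260,190:370,::-1],None,fx=4,fy=4,interpolation=2))
E
```

```text
t: 6.18
ee_pos: [554.9, -266.6, 200.4]
tcp_rot: [0.001, 0.992, 0.125, -0.001]
force: [-2.0, -1.3, 6.6]
grip_width: 24.8
t 6.1833 grasp [ 554.8 -266.7  146.4] F [-2.  -1.3  6.6] w 24.8 tool delta mm [ -49.7 -107.4    1.3]
61.379041818024035 -58.28983229495268
60.60404388128367 -59.49633952003988
```

View pics/s5.png

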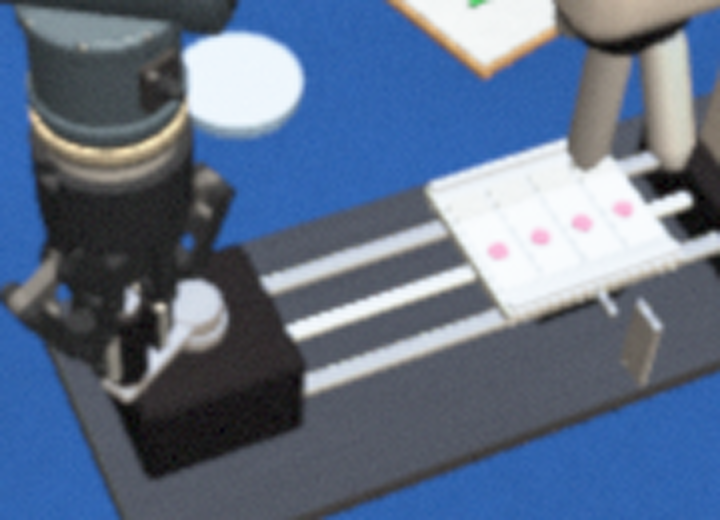

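```bash
python3 -c "
from h import *
arc(300.5,330.5,6)"
```

```text
t 6.2333 grasp [ 555.7 -266.2  146.4] F [-0.1 -1.4  7.3] w 24.6 tool delta mm [ -50.7 -107.1    1.2]
[[5.0, -1.7], [4.8, -2.1], [4.6, -2.5], [4.4, -2.9], [4.1, -3.3], [3.8, -3.6]]
```

```bash
python3 -m crank '[[-1,[0.005,-0.0017,0],0],[-1,[0.0048,-0.0021,0],0],[-1,[0.0046,-0.0025,0],0],[-1,[0.0044,-0.0029,0],0],[-1,[0.0041,-0.0033,0],0],[-1,[0.0038,-0.0036,0],0],[-1,[0,0,0],0],[-1,[0,0,0],0]]'
python3 - <<'E'
from h import *
from workcell import cams
R,g=go(480,-175,145)
for c in((522.5,-214.5),(524,-214.5)):
    d=g[:2]-c; print(np.hypot(*d),np.degrees(np.arctan2(d[1],d[0])))
for n in("scene","top"):
    c=cams.capture(n);pickle.dump(c,open(f"pics/{n}6.pkl","wb"));f=c["frame"][:,:,::-1]
    cv2.imwrite(f"pics/{n}6.png",cv2.resize(f[130:260,240:400] if n=="scene" else f[135:240,120:270],None,fx=5,fy=5,interpolation=2))
E
```

```text
t: 6.9
ee_pos: [579.0, -243.3, 200.5]
tcp_rot: [0.001, 0.992, 0.125, 0.002]
force: [4.8, -2.6, 3.8]
grip_width: 24.6
t 6.9 grasp [ 579.2 -243.4  146.5] F [ 4.8 -2.6  3.8] w 24.6 tool delta mm [-79.2 -90.9   0.9]
63.68223058543251 -27.015312366332797
62.34962573453738 -27.641440424694757
```

View pics/scene6.png

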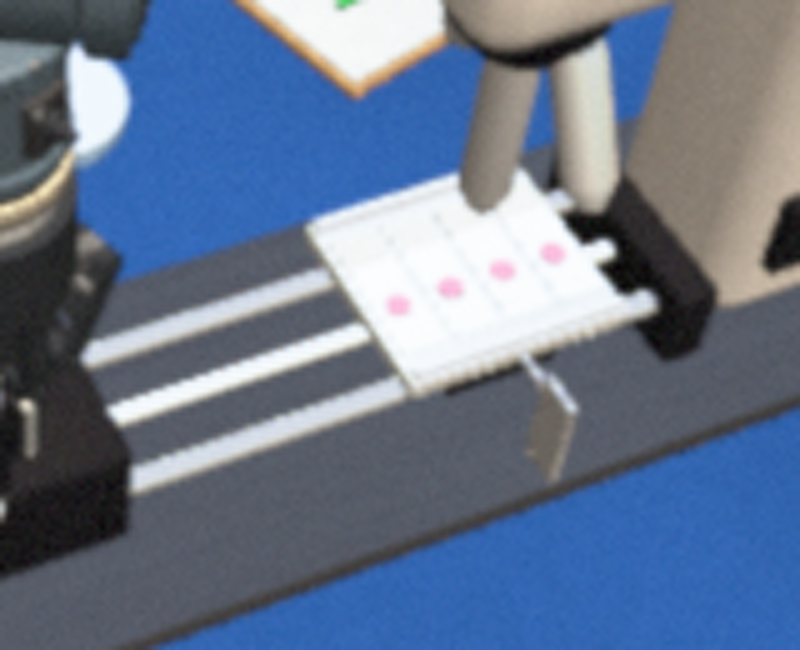

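View pics/top6.png

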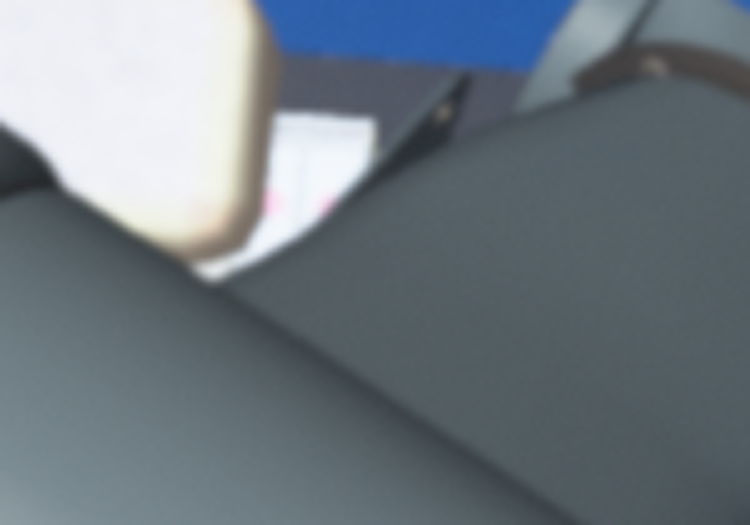

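```bash
python3 - <<'E'
from h import *
np.set_printoptions(precision=1,suppress=True)
s0=pickle.load(open("pics/scene0.pkl","rb"));s6=pickle.load(open("pics/scene6.pkl","rb"))
p0=lambda x,y:(190+(x+.5)/5-.5,140+(y+.5)/5-.5); p6=lambda x,y:(240+(x+.5)/5-.5,130+(y+.5)/5-.5)
A=np.array([523.3,-214.7]);yaw=-.064;X=np.array([np.cos(yaw),np.sin(yaw)]);Y=np.array([-X[1],X[0]])
def f(P):d=P[:2]-A;return np.array([d@X,d@Y])
# pink dots as exact features
for n,s,(x0,y0,x1,y1) in(("0",s0,(275,180,335,210)),("6",s6,(310,170,360,200))):
    im=s["frame"].astype(int);m=((im[...,0]-im[...,1])>25)&(im[...,2]>140);m=m.astype(np.uint8)
    k,l,st,c=cv2.connectedComponentsWithStats(m)
    F=[f(ray(s,*c[i],74)) for i in range(1,k) if st[i,4]>4 and x0<c[i][0]<x1 and y0-10<c[i][1]<y1]
    print(n,np.array(F),np.mean(F,0))
print("corner0",f(ray(s0,*p0(513,387),74)),f(ray(s0,*p0(415,220),74)))
print("corner6",f(ray(s6,*p6(412,388),74)),f(ray(s6,*p6(308,228),74)))
print("blade top",[f(pz(s6,*p6(*q))) for q in((555,385),(550,420))],"tip base",f(ray(s6,*p6(528,360),70)))
E
```

```text
0 [[ 13.8 214. ]
 [ 14.  184.6]
 [ 12.9 155.9]
 [ 12.7 126.5]] [ 13.4 170.3]
6 [[ 14.9 293.7]
 [ 14.2 265.3]
 [ 13.8 235.9]
 [ 13.4 206.9]] [ 14.1 250.5]
corner0 [ 58.5 111.4] [-50.7 113.2]
corner6 [ 60.8 188.5] [-47.6 190.4]
blade top [array([ 87.7, 249.4]), array([ 92.7, 247.7])] tip base [ 65.5 249.6]
```

Measured from the slide dots, the tray middle is at y ≈ 250.5 mm, and the blade and pointer are at about 249 mm. The force along the crank's tangent is near zero, so I release.

```bash
python3 -m crank '[[-0.3,[0,0,0],0],[0,[0,0,0],0],[0.3,[0,0,0],0],[0.6,[0,0,0],0],[1,[0,0,0],0],[1,[0,0,0],0],[1,[0,0,0],0],[1,[0,0,0],0],[1,[0,0,0],0],[1,[0,0,0],0]]'
python3 - <<'E'
from h import *
from workcell import cams
go(480,-175,145)
c=cams.capture("scene");cv2.imwrite("pics/s7.png",cv2.resize(c["frame"][90:260,180:380,::-1],None,fx=4,fy=4,interpolation=2)[:600])
E
```

```text
t: 7.83
ee_pos: [577.4, -242.7, 199.9]
tcp_rot: [-0.0, 0.992, 0.125, 0.0]
force: [0.0, -0.2, 0.5]
grip_width: 85.3
t 7.8333 grasp [ 577.4 -242.7  145.9] F [ 0.  -0.2  0.5] w 85.3 tool delta mm [-77.7 -89.6   0.9]
```

View pics/s7.png

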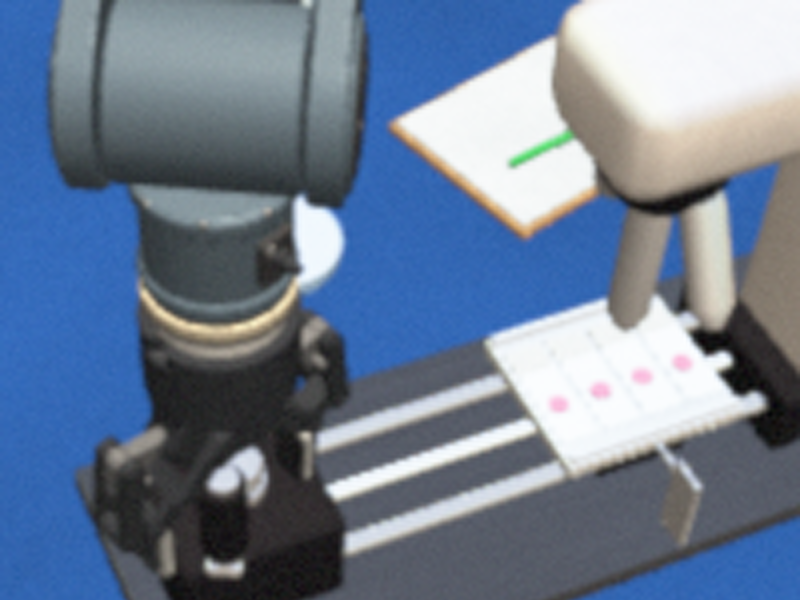

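The fingers are open and clear of the sleeve, which stands at (222,520) between them, and the force is zero. Next I go straight up.

```bash
python3 -m crank '[[1,[0,0,-0.008],0],[1,[0,0,-0.012],0],[1,[0,0,-0.015],0],[1,[0,0,-0.015],0],[1,[0,0,-0.015],0],[1,[0,0,-0.015],0],[1,[0,0,-0.015],0],[1,[0,0,-0.015],0],[1,[0,0,0],0],[1,[0,0,0],0],[1,[0,0,0],0],[1,[0,0,0],0]]'
python3 - <<'E'
from h import *
from workcell import cams,readout
go(480,-175,145); print(readout.observe()["joint_velocities"].round(3))
A=np.array([523.3,-214.7]);yaw=-.064;X=np.array([np.cos(yaw),np.sin(yaw)]);Y=np.array([-X[1],X[0]])
s=cams.capture("scene");im=s["frame"].astype(int);m=(((im[...,0]-im[...,1])>25)&(im[...,2]>140)).astype(np.uint8)
k,l,st,c=cv2.connectedComponentsWithStats(m)
F=[(ray(s,*c[i],74)[:2]-A)@Y for i in range(1,k) if st[i,4]>4 and 310<c[i][0]<360 and 160<c[i][1]<200]
print(F,np.mean(F))
cv2.imwrite("pics/s8.png",s["frame"][:,:,::-1])
E
```

```text
t: 8.88
ee_pos: [576.9, -242.3, 309.0]
tcp_rot: [-0.001, 0.992, 0.125, -0.001]
force: [0.6, 0.2, -0.7]
grip_width: 85.7
t 8.8833 grasp [ 576.8 -242.3  255. ] F [ 0.6  0.2 -0.7] w 85.7 tool delta mm [-77.  -88.9 110.2]
[ 0.001  0.007  0.002  0.001 -0.001  0.001]
[np.float64(293.9725293044509), np.float64(265.3134195578539), np.float64(236.3322407360839), np.float64(206.9173840537873)] 250.633893413044
```

View pics/s8.png

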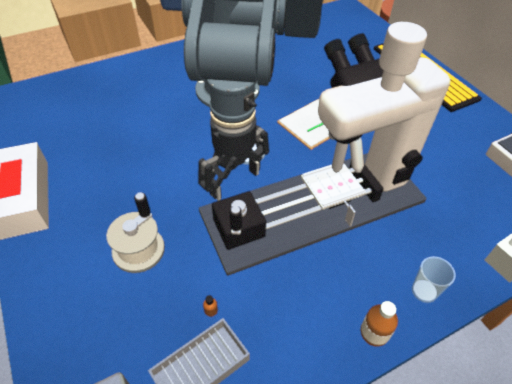

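The gripper is clear above the sleeve at (237,215). The tray's pointer meets the blade at (349,212), and the winder's sleeve is unmoved at (142,203).

```bash
python3 -c "
from workcell import r
print(r.finish_job())"
```

```text
the job is handed in; nothing more can be done
None
```

I gripped the feeder crank's sleeve and wound it about 193° counter-clockwise, holding it all the way. I then opened the gripper, lifted straight up about 110 mm and handed the job in at about 9 s; it returned no verdict.

- **Tray position:** after letting go, the slide dots put the tray's middle at y ≈ 250.6 mm along the bed (target 250 ± 12 mm). Before release they gave 250.5 mm, so it did not shift. The fixed pointer blade measured about 249 mm.
- **Crank and robot:** the picture after the lift shows the gripper well clear of the sleeve. The wrist force was under 1 N, and the arm was at rest.
- **Label winder:** its crank stands at the same pixels as at the start.

**Disagreements:** the crank axis found from the cameras was about 1–4 mm off the circle the grasp actually followed. That gave up to 9 N sideways at the sleeve, so I adjusted the path slightly. Near the end, the top camera's view of the crank and most of the tray was blocked by the arm, so the tray check rests on the scene camera alone.

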